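# Put the gel comb away in the drop-front drying cabinet

### The arm

A 6-joint arm with a two-finger parallel gripper is mounted at the origin on the work surface. World frame = base frame: x ahead of the robot, y to its left, z up, the work surface at z = 0. Lengths are in m, angles in rad, forces in N, time in s.
With the tool pointing down it reaches from about 0.3 to 0.825 m from the base axis. Payload 5.4 kg.
Tool frame: the origin (TCP) lies at the very end of the fingers, on their centre line; the grasp point (between the pads) lies 19 mm behind it; z points along the fingers, y is the line along which they close (so a half turn about z gives the same grasp; the last joint's range is limited). The gripper opens to 92 mm and grips with 3 to 60 N. Pads are 20 mm wide; open, the fingers measure 128 mm over their backs; the gripper's body (75 mm by 189 mm) begins 69 mm behind the grasp point.
Start: joints at [0.955, 0.158, 1.597, -0, 1.386, -0.21], TCP at [0.227, 0.528, 0.215] pointing down, gripper open.
Joint ranges: [-2.91, 2.91], [-0.94, 2.29], [0.18, 2.7], [-1.29, 4.43], [0.17, 2.64], [-3, 3]. Speed limits (rad/s): [2.57, 2.57, 3.14, 3.14, 3.14, 3.14].

### API

Orientations are given as a rotation vector (axis times angle).
In Python, from workcell import bot gives the robot as it stands. Calls block until the motion is done:
- bot.goto(position, orientation): joint-space move of the TCP to a pose.
- bot.line_to(position, rot=None, max_speed=0.15): straight line of the TCP; rot=None keeps the orientation; max_speed is the mean speed in m/s.
- bot.set_joints(angles): joint-space move.
- bot.set_gripper(opening, newtons=None): opening from 0.0 (shut) to 1.0 (fully open); newtons is the grip in N (None keeps the last); returns when the fingers have stopped.
- bot.hold(seconds).
- bot.inverse_kinematics(position, orientation): joint angles nearest the present ones, or None.
- bot.read_camera(name): name is "scene" or "top" or "wrist"; returns a dict with "pixels" (420x560x3 uint8, blue, green, red), "fx", "fy", "cx", "cy" (pixels), "R" (3x3) and "t" (3): a world point X has camera coordinates R X + t. Camera axes: x right, y down, z forward; pixel columns grow to the right and rows downward; lengths in m; the calibration is good to about 2 mm. A picture is of the moment at which its call begins. There is no depth.
A pose or a line that the arm cannot do raises bot.MotionError and nothing moves.
- bot.job_done(): hands the job in; it is judged then, once.
Readings, each from a call of its own:
- bot.current_clock(): time.
- bot.current_joints(): joint angles.
- bot.current_joint_vel(): joint speeds.
- bot.current_effort(): joint torques, N m.
- bot.current_ee_pos(): TCP position.
- bot.current_tool_rot(): TCP orientation.
- bot.current_contact_force(): force on the tool from outside, world axes, zero at the start.
- bot.current_ft_torque(): the same for the moment, N m.
- bot.current_opening(): opening from 0.0 (shut) to 1.0 (fully open).
- bot.current_grip_force(): force on a finger pad.
Only numpy, scipy, OpenCV 4.12 (cv2) and the standard library are available. Lean on these libraries where they do the work, as an engineer would, in place of code of your own. Each camera call takes 0.05 s, during which the arm holds its last target. There are 200 camera calls.

### The job

Pull the drying cabinet's bottom-hinged door down as far as it goes, lay the red gel comb flat in the tray cut-out of its own shape (do not drop it, and let go of it), then push the door back up until it is fully shut. Be gentle with the door, and leave the other things on the bench and in the tray where they are.

Things in the scene. Friction and masses are not known exactly. Their poses are not given: they have to be found in the camera images.
- cabinet: White fixed cabinet, mm: 205 deep (x -110 to 95), 330 wide, 188 high. Origin on the bench; x to its back, y across, z up; front (-x) to the robot's right. Its sloping front is the door. Roof strip x 34 to 95, top z 188; side cheeks |y| 155 to 165; with the door down the grey tray inside (top z 32) is open from above. Tray: 3 cut-outs 8 deep: comb's (empty), L (holds a bracket), oblong (stays empty).
- pocket (a point): Point on the floor of the comb's cut-out (z 24 in the cabinet frame, tray top 8 above); axes as the cabinet's. The comb lies here with its origin on this point, its x along cabinet -y and its teeth (its +y) along cabinet +x; no other way fits. Slot 103 x 19 mm along y for the bar, centred here, plus a 71 wide recess for the teeth out to 29.5 on the +x side: 1.5 clearance all round.
- comb: Loose red gel comb, about 60 g, lying flat, mm: back bar 100 x 16 x 10 along its x; five teeth on its +y side, reaching 28 from the origin and spanning 68 along x; on top, centred over the bar, a grip fin 40 long (x) x 12 thick (y), from 10 to 38 above the underside. Origin: centre of the bar's underside, z up.
- door (a joint): Door angle, rad: 0 fully shut (leaning back 40 degrees from upright), 0.698 upright, 1.92 down on its stop (20 degrees above level, sticking out in front). Stiff hinge, about 0.5 N m friction: the door (0.2 to 0.42 kg, 320 mm wide, blue frame, clear window) stays where it is left. No latch or spring. Starts shut or a little ajar (up to 0.3).
- door_hinge (a point): Middle of the door's hinge line, on its inner face: 35 mm above the bench, x -100 in the cabinet frame. The line runs along the cabinet's y. Axes turn with the door: z up the door to its lip, x out of its inner face (into the cabinet).
- door_lip (a point): Middle of the door's free end, inner face, 235 mm from the hinge; axes as door_hinge. The end 37 mm is an orange lip, 180 wide, 10 thick (outer face 10 mm to -x; the panel's 8). Shut, it sticks up 27 past the roof strip: fingers can hook behind it. Fully down, it is 115 above the bench: fingers can go under it. A purely level push there can jam; lift it along its arc.
- bracket: Aluminium L-bracket, 60 x 60 x 14 mm, already in its cut-out in the tray: leave alone. Origin: underside of the L's outer corner.
- reagent: Amber bottle, 70 mm across, 160 high: leave alone. Origin: centre of underside.
- beaker: White beaker, 70 mm across, 90 high: leave alone. Origin: centre of underside.
- spacer: Black bar 70 x 16 x 12 mm on the bench: leave alone. Origin: centre of underside.
- jar: Glass jar, 60 mm across, 80 high: leave alone. Origin: centre of underside.
- tipbox: Blue open box 120 x 85 x 60 mm: leave alone. Origin: centre of underside.
- tubeblock: Aluminium block 90 x 70 x 50 mm: leave alone. Origin: centre of underside.
There are look-alikes about, which are no part of the job. Of the things that look like the comb, the middle-sized one is meant.

How it is judged:
On the way, in this order (a step that is already met when the one before it is completed fails the run):
1. the door is pulled fully down (value of joint door above 1.85 rad), for 0.2 s.
2. the comb lies flat in its own cut-out, let go of (horizontal distance between comb and pocket below 0.005 m and z of comb in the frame of pocket below 0.002 m and angle between comb's own z axis and vertical below 0.06 rad and angle between the x axis of comb and the y axis of pocket, either way round below 0.07 rad and contact force between the fingers and comb below 0.05 N and value of joint door above 1.5 rad), for 0.2 s.
At the end, for the whole second after the job is handed in: The door is shut to within 0.04 rad, and the comb lies at rest flat in its own cut-out: within 5 mm of the cut-out's centre, its underside less than 2 mm above the cut-out's floor, within 0.07 rad of its direction (value of joint door below 0.04 rad and horizontal distance between comb and pocket below 0.005 m and z of comb in the frame of pocket below 0.002 m and angle between comb's own z axis and vertical below 0.06 rad and angle between the x axis of comb and the y axis of pocket, either way round below 0.07 rad and linear speed of comb below 0.01 m/s); the robot touches nothing.
It fails at once if the arm presses on the door with more than 40 N (contact force between the arm and door above 40 N).
It fails at once if the comb is dropped into the cabinet from more than about 15 mm (linear speed of comb above 0.5 m/s and contact force between the fingers and comb below 0.05 N and horizontal distance between comb and pocket below 0.1 m).
It fails at once if another thing on the bench or in the tray is shifted by more than 20 mm (distance of any of bracket, reagent, beaker, spacer, jar, tipbox, tubeblock from where it was at the start of the episode above 0.02 m).
It also fails if it takes over 72 s, if anything falls off the work surface, if the arm or the gripper's body presses on something with over 40 N, if the wrist force passes 120 N, or if a joint passes its speed limit or range.

## Working session

There is one attempt and no reset: what is moved stays moved. The work goes in short steps, each a Python script; the robot and the scene stay as the last script left them, time stands still between calls to the robot, and variables do not carry over. Pictures are saved under pics/ and viewed, at most 10 in all, crops included, and the job is handed in when it is done.

```bash
mkdir -p pics; ls; python3 - <<'E'
from workcell import bot
import cv2,numpy as np
for n in("scene","top"):
    c=bot.read_camera(n); cv2.imwrite(f"pics/{n}0.png",c["pixels"])
    print(n,c["fx"],c["cx"],c["cy"],np.round(c["R"],3).tolist(),np.round(c["t"],3), -np.array(c["R"]).T@c["t"])
print(bot.current_tool_rot(),bot.current_clock())
E
```

```text
pics
scene 455.1410667100515 286.39627407935836 204.04689801562495 [[0.883, 0.468, -0.02], [0.305, -0.607, -0.733], [-0.356, 0.642, -0.68]] [-0.471  0.     1.497] [ 0.94801971 -0.73998865  1.00862647]
top 414.36271590195975 276.90364605457614 210.54546079231588 [[0.006, -1.0, 0.008], [-0.996, -0.007, -0.086], [0.086, -0.007, -0.996]] [0.063 0.502 1.396] [0.37962591 0.07648191 1.43325497]
[-6.32934457e-01 -3.07647635e+00  2.40131324e-03] 0.1
```

View pics/scene0.png

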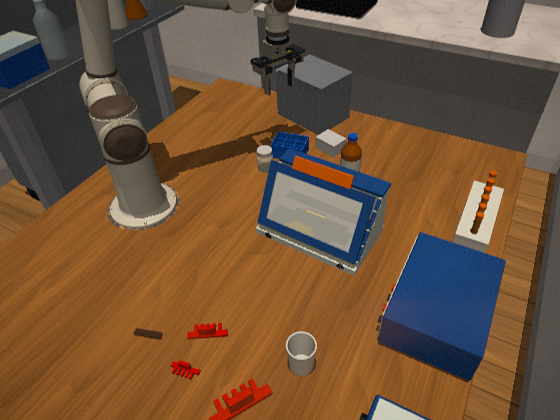

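View pics/top0.png

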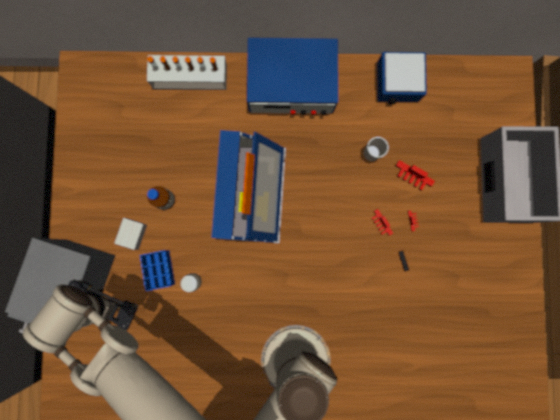

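The scene view shows the cabinet at about (325,210) with its orange lip at (322,172). The red combs are at (208,331), (185,370) and (240,400). In the top view the cabinet is at (250,188) and the combs are at (415,174), (383,222) and (412,221). Next I'll measure the combs and the lip.

```bash
cat > h.py <<'E'
from workcell import bot
import cv2,numpy as np
from scipy.spatial.transform import Rotation as Ro
def cam(n): 
    c=bot.read_camera(n); c["R"]=np.array(c["R"]); c["t"]=np.array(c["t"]); return c
def ray(c,u,v):
    d=c["R"].T@np.array([(u-c["cx"])/c["fx"],(v-c["cy"])/c["fy"],1]); return -c["R"].T@c["t"],d
def plane(c,u,v,z):
    o,d=ray(c,u,v); return o+d*(z-o[2])/d[2]
def proj(c,X):
    p=c["R"]@np.asarray(X,float)+c["t"]; return np.array([c["fx"]*p[0]/p[2]+c["cx"],c["fy"]*p[1]/p[2]+c["cy"]])
def tri(c1,p1,c2,p2):
    o1,d1=ray(c1,*p1);o2,d2=ray(c2,*p2)
    s=np.linalg.lstsq(np.c_[d1,-d2],o2-o1,rcond=None)[0]
    a,b=o1+s[0]*d1,o2+s[1]*d2; return (a+b)/2,np.linalg.norm(a-b)
def mask(c,lo,hi):
    return cv2.inRange(cv2.cvtColor(c["pixels"],cv2.COLOR_BGR2HSV),np.array(lo),np.array(hi))
def red(c): return mask(c,(0,180,60),(5,255,255))|mask(c,(174,180,60),(180,255,255))
def blobs(m,amin=15):
    n,l,s,ce=cv2.connectedComponentsWithStats(m)
    return [(s[i,4],ce[i],l==i) for i in range(1,n) if s[i,4]>amin]
E
python3 - <<'E'
from h import *
S=cam("scene");T=cam("top")
for nm,c in(("scene",S),("top",T)):
    for a,ce,m in blobs(red(c)):
        r=cv2.minAreaRect(np.argwhere(m)[:,::-1].astype(np.float32))
        print(nm,"red",a,ce.round(1),plane(c,*ce,.01).round(3),[plane(c,*p,.005)[:2].round(3).tolist() for p in cv2.boxPoints(r)])
    for a,ce,m in blobs(mask(c,(6,180,90),(20,255,255)),60):
        r=cv2.minAreaRect(np.argwhere(m)[:,::-1].astype(np.float32))
        print(nm,"orange",a,ce.round(1),cv2.boxPoints(r).round(1).tolist())
a=cv2.resize(S["pixels"][140:280,245:400],None,fx=2.58,fy=2.58,interpolation=3)
b=cv2.resize(T["pixels"][120:260,205:295],None,fx=4,fy=4,interpolation=3)
e=cv2.resize(T["pixels"][150:280,365:445],None,fx=3,fy=3,interpolation=3)
W=np.zeros((600,800,3),np.uint8); W[:a.shape[0],:a.shape[1]]=a; W[:b.shape[0],430:430+b.shape[1]]=b
k=cv2.resize(S["pixels"][310:420,130:280],None,fx=2.1,fy=2.1,interpolation=3); W[365:365+k.shape[0],:k.shape[1]]=k
cv2.imwrite("pics/c1.png",W)
E
```

```text
scene red 389 [206.9 331.1] [ 0.467 -0.298  0.01 ] [[0.407, -0.305], [0.494, -0.252], [0.517, -0.283], [0.432, -0.334]]
scene red 274 [183.9 368.7] [ 0.477 -0.404  0.01 ] [[0.446, -0.425], [0.434, -0.393], [0.506, -0.381], [0.516, -0.413]]
scene red 790 [239.1 399.6] [ 0.63  -0.406  0.01 ] [[0.566, -0.455], [0.638, -0.328], [0.687, -0.357], [0.615, -0.478]]
scene orange 162 [132.3   9.9] [[127.0, 0.0], [141.0, 0.0], [141.0, 18.0], [127.0, 18.0]]
scene orange 5538 [217.7 117.9] [[137.39999389648438, 100.30000305175781], [280.1000061035156, 63.099998474121094], [296.20001220703125, 124.69999694824219], [153.39999389648438, 161.89999389648438]]
scene orange 84903 [227.8 293.7] [[0.0, 419.0], [0.0, 111.0], [526.0, 111.0], [526.0, 419.0]]
scene orange 320 [318.5 148.6] [[293.29998779296875, 141.39999389648438], [305.70001220703125, 125.80000305175781], [344.29998779296875, 156.39999389648438], [331.8999938964844, 171.89999389648438]]
scene orange 131 [261.8 137. ] [[251.60000610351562, 135.6999969482422], [270.3999938964844, 130.10000610351562], [273.6000061035156, 140.60000610351562], [2
[... 6039 characters left out ...]
82422, 353.5]]
top orange 828 [185.4 376.4] [[144.5, 357.5], [167.89999389648438, 333.70001220703125], [224.5, 389.20001220703125], [201.10000610351562, 413.0]]
top orange 93 [340.5 357.5] [[332.0, 365.0], [332.0, 349.0], [348.0, 349.0], [348.0, 365.0]]
top orange 1133 [ 66.8 396.3] [[40.0, 357.0], [106.0, 357.0], [106.0, 419.0], [40.0, 419.0]]
top orange 362 [346.1 382.1] [[331.0, 362.0], [359.0, 362.0], [359.0, 400.0], [331.0, 400.0]]
top orange 208 [505.6 393.9] [[489.6000061035156, 400.3999938964844], [495.1000061035156, 379.6000061035156], [526.0, 387.79998779296875], [520.5, 408.6000061035156]]
top orange 68 [333.5 414.7] [[323.0, 409.0], [342.0, 409.0], [342.0, 419.0], [323.0, 419.0]]
```

View pics/c1.png

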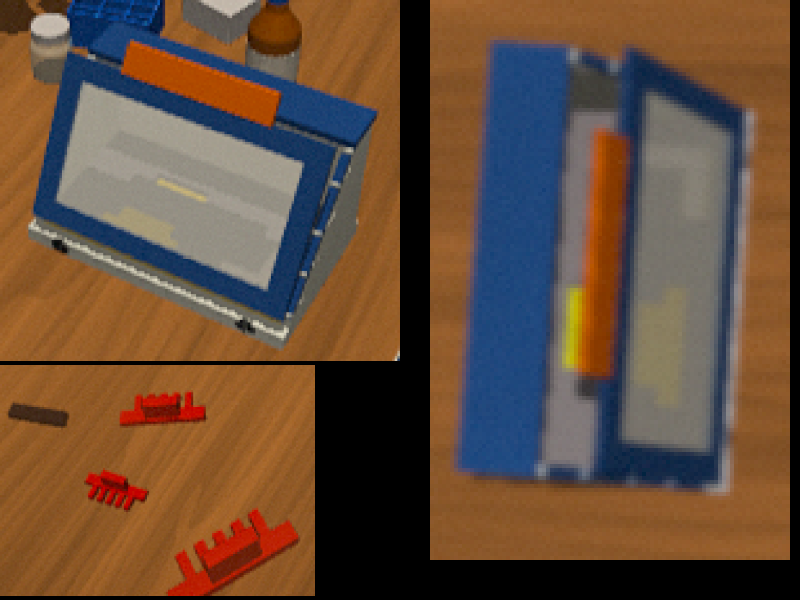

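The crops show the door slightly ajar, the roof strip corners in the top view at about (220.5,130.5), (212,237.5), (240,131.8) and (233.2,237.5), and the middle comb's teeth pointing away from the scene camera. Now I'll compute the cabinet frame.

```bash
python3 - <<'E'
from h import *
S=cam("scene");T=cam("top")
P=[plane(T,*p,.188)[:2] for p in((220.5,130.5),(212,237.5),(240,131.8),(233.2,237.5))]
print("roof",np.round(P,4).tolist(), [np.linalg.norm(P[0]-P[1]),np.linalg.norm(P[2]-P[3]),np.linalg.norm(P[0]-P[2])])
a,ea=tri(T,(240.8,212.7),S,(294.9,155.4)); b,eb=tri(T,(246.2,152.8),S,(353.9,176.0))
print("lip",a.round(4),ea,b.round(4),eb,np.linalg.norm(a-b))
def fr(p0,p1): # y axis unit from p0(+x world) to p1
    y=(p1-p0)/np.linalg.norm(p1-p0); return np.degrees(np.arctan2(y[1],y[0]))
print("yaw of cab y:",fr(P[0],P[1]),fr(P[2],P[3]),fr(b[:2],a[:2]))
y=(P[1]-P[0])+(P[3]-P[2]); y/=np.linalg.norm(y); x=np.array([y[1],-y[0]])
O=np.mean(P,0)-x*.0645
print("O",O,"x",x,"yaw",np.degrees(np.arctan2(x[1],x[0])))
L=(a+b)/2; l=L[:2]-O; print("lip in cab",l@x,l@y,L[2],"lean from x",np.degrees(np.arcsin((l@x+.1)/.235)),"from z",np.degrees(np.arccos((L[2]-.035)/.235)), "len",np.hypot(l@x+.1,L[2]-.035))
# front bottom corners of cabinet in scene: 
for p in((256.5,228),(355-0,270)): print(plane(S,*p,0))
E
```

```text
roof [[0.7318, 0.2417], [0.4044, 0.2614], [0.7282, 0.182], [0.4048, 0.1979]] [np.float64(0.3279519981271777), np.float64(0.3237893361082116), np.float64(0.059869180402672)]
lip [0.4748 0.1716 0.2421] 0.0009920663009209832 [0.6531 0.1597 0.241 ] 0.004676101132180555 0.17868541359908963
yaw of cab y: 176.5630665742536 177.17475235665643 176.17965081087772
O [0.56380334 0.15634377] x [0.05465469 0.99850532] yaw 86.86695603299371
lip in cab 0.009259448903083913 0.0003800190644633729 0.2415385634215164 lean from x 27.705939409240813 from z 28.491546482054723 len 0.23365745302649635
[0.38870798 0.07435615 0.        ]
[0.72018807 0.05795026 0.        ]
```

```bash
cat >> h.py <<'E'
O=np.array([.5638,.1563]); yaw=np.radians(86.7)
ex=np.array([np.cos(yaw),np.sin(yaw),0]); ey=np.array([-np.sin(yaw),np.cos(yaw),0]); ez=np.array([0,0,1.])
def W(x,y,z): return np.r_[O,0]+x*ex+y*ey+z*ez
def tool(zt,yt): 
    yt=yt-zt*(yt@zt); yt/=np.linalg.norm(yt); return Ro.from_matrix(np.c_[np.cross(yt,zt),yt,zt]).as_rotvec()
def door(th):
    f=np.radians(40)-th; return np.array([np.sin(f),np.cos(f)]),np.array([np.cos(f),-np.sin(f)])
H=np.array([-.1,.035])
def pull(th,c=0,r=.215):
    d,n=door(th); C=H+r*d+c*n; return W(max(C[0],(H+.235*d)[0]+c)+.01,0,C[1])
def push(th,pitch,c=0,r=.215,half=.010):
    # finger along a (pitch below level); box half thickness; tip corners must stay outside outer face (10 mm out)
    d,n=door(th); a=np.array([np.cos(pitch),-np.sin(pitch)]); u=np.array([np.sin(pitch),np.cos(pitch)])
    P=H+r*d-(.010+c)*n
    # box points rel. to TCP: +-half*u, and the same far back; largest along n over the part under the lip
    back=max(.0,.235-r)/max(1e-3,abs(a@d)) if a@d<0 else 0
    e=max((s*half*u-b*a)@n for s in(-1,1) for b in(0,back))
    P=P-max(e,0)*n
    return W(P[0],0,P[1])
E
cat > ik.py <<'E'
from h import *
q0=bot.current_joints()
R1=tool(-ez,ey);R2=tool(-ez,-ey)
for nm,R in(("ey",R1),("-ey",R2)):
    print("pull",nm,[None if (q:=bot.inverse_kinematics(pull(t,.0),R)) is None else np.round(q,2).tolist() for t in(.2,.7,1.3,1.92)])
for p in (0,20,35,50):
  for s in(1,-1):
    a=np.cos(np.radians(p))*ex-np.sin(np.radians(p))*ez
    for nm,yt in(("y",s*ey),("z",s*np.cross(a,ey))):
      R=tool(a,yt); k=[bot.inverse_kinematics(push(t,np.radians(p)),R) for t in(1.92,1.5,1.1,.7,.35,0)]
      print(p,nm,s,[0 if q is None else 1 for q in k], [np.round(k[i],2).tolist() if k[i] is not None else None for i in (0,5)])
E
python3 ik.py
```

```text
pull ey [[0.1, 0.2, 1.53, -0.0, 1.41, -2.98], None, [-0.32, 0.11, 1.66, -0.0, 1.38, 2.88], [-0.46, 0.23, 1.73, -0.0, 1.18, 2.74]]
pull -ey [[0.1, 0.2, 1.53, -0.0, 1.41, 0.16], [-0.1, 0.1, 1.59, -0.0, 1.45, -0.04], [-0.32, 0.11, 1.66, -0.0, 1.38, -0.26], [-0.46, 0.23, 1.73, -0.0, 1.18, -0.4]]
0 y 1 [1, 1, 1, 1, 1, 1] [[-0.9, 1.1, 1.2, 0.93, 2.16, 2.21], [-0.46, 0.61, 1.75, 1.27, 1.85, 2.31]]
0 z 1 [1, 1, 1, 1, 1, 1] [[-0.9, 1.1, 1.2, 0.93, 2.16, -2.5], [-0.46, 0.61, 1.75, 1.27, 1.85, -2.41]]
0 y -1 [1, 1, 1, 1, 1, 1] [[-0.9, 1.1, 1.2, 0.93, 2.16, -0.93], [-0.46, 0.61, 1.75, 1.27, 1.85, -0.84]]
0 z -1 [1, 1, 1, 1, 1, 1] [[-0.9, 1.1, 1.2, 0.93, 2.16, 0.64], [-0.46, 0.61, 1.75, 1.27, 1.85, 0.73]]
20 y 1 [1, 1, 1, 1, 1, 1] [[-0.88, 0.88, 1.33, 0.75, 1.93, 2.2], [-0.43, 0.4, 1.78, 1.07, 1.65, 2.45]]
20 z 1 [1, 1, 1, 1, 1, 1] [[-0.88, 0.88, 1.33, 0.75, 1.93, -2.52], [-0.43, 0.4, 1.78, 1.07, 1.65, -2.27]]
20 y -1 [1, 1, 1, 1, 1, 1] [[-0.88, 0.88, 1.33, 0.75, 1.93, -0.95], [-0.43, 0.4, 1.78, 1.07, 1.65, -0.69]]
20 z -1 [1, 1, 1, 1, 1, 1] [[-0.88, 0.88, 1.33, 0.75, 1.93, 0.63], [-0.43, 0.4, 1.
[... 166 characters left out ...]
, 1.43, 0.63, 1.75, -2.49], [-0.36, 0.27, 1.78, 0.9, 1.53, -2.12]]
35 y -1 [1, 1, 1, 1, 1, 1] [[-0.84, 0.71, 1.43, 0.63, 1.75, -0.92], [-0.36, 0.27, 1.78, 0.9, 1.53, -0.55]]
35 z -1 [1, 1, 1, 1, 1, 1] [[-0.84, 0.71, 1.43, 0.63, 1.75, 0.65], [-0.36, 0.27, 1.78, 0.9, 1.53, 1.02]]
50 y 1 [1, 1, 1, 1, 1, 1] [[-0.78, 0.56, 1.52, 0.5, 1.56, 2.28], [-0.26, 0.18, 1.74, 0.69, 1.43, 2.77]]
50 z 1 [1, 1, 1, 1, 1, 1] [[-0.78, 0.56, 1.52, 0.5, 1.56, -2.43], [-0.26, 0.18, 1.74, 0.69, 1.43, -1.95]]
50 y -1 [1, 1, 1, 1, 1, 1] [[-0.78, 0.56, 1.52, 0.5, 1.56, -0.86], [-0.26, 0.18, 1.74, 0.69, 1.43, -0.38]]
50 z -1 [1, 1, 1, 1, 1, 1] [[-0.78, 0.56, 1.52, 0.5, 1.56, 0.71], [-0.26, 0.18, 1.74, 0.69, 1.43, 1.19]]
```

```bash
cat > open.py <<'E'
from h import *
R=tool(-ez,-ey)
p=np.array(bot.current_ee_pos()); bot.line_to([p[0],p[1],.38],max_speed=.3)
bot.set_gripper(0.0,20)
s=pull(.21,.006)
bot.goto(s+[0,0,.10],R); f0=np.array(bot.current_contact_force())
bot.line_to(s,max_speed=.1); print("in",(np.array(bot.current_contact_force())-f0).round(1))
for th in np.r_[np.arange(.25,1.86,.1),1.86,1.89,1.91]:
    bot.line_to(pull(th),max_speed=.12); f=np.array(bot.current_contact_force())-f0
    print(round(th,2),f.round(1))
    if np.linalg.norm(f)>18: print("stop");break
print(bot.current_clock(),bot.current_ee_pos())
c=cam("scene");cv2.imwrite("pics/open1.png",c["pixels"][100:360,150:480])
E
python3 open.py
```

```text
in [ 0.   0.3 -0.9]
0.25 [-0.1 -0.6 -0.4]
0.35 [ 0.5  0.4 -0.7]
0.45 [-0.4 -0.2  0.2]
0.55 [-0.2 -0.6  0.1]
0.65 [0.7 0.3 0.3]
0.75 [-0.2  0.9  0. ]
0.85 [-0.1  0.8 -1.6]
0.95 [1.  0.5 0.1]
1.05 [ 0.5 -0.5 -1.1]
1.15 [ 0.3 -0.6 -0.2]
1.25 [0.4 0.1 0.2]
1.35 [-0.1  0.5 -0.2]
1.45 [0.3 0.  0.6]
1.55 [-0.3  0.   1.3]
1.65 [ 0.1 -0.4 -0.4]
1.75 [ 0.  -0.8  0.1]
1.85 [-0.4  1.1  0.1]
1.86 [ 0.2 -0.4 -0.1]
1.89 [0.1 0.2 0.3]
1.91 [-0.2  0.6 -0.2]
11.5833 [ 0.54684779 -0.13454865  0.11016938]
```

View pics/open1.png

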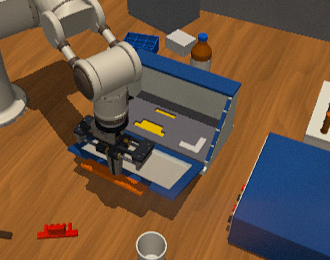

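The door is down, with the tray visible: yellow cut-outs at crop pixels (150,128) and (165,112), and the bracket at (192,145). I'll seat the door on its stop, then look at the tray and comb from close by.

```bash
python3 - <<'E'
from h import *
R=tool(-ez,-ey)
for i in range(6):
    p=np.array(bot.current_ee_pos()); bot.line_to(p-[0,0,.002],R,max_speed=.03); f=np.array(bot.current_contact_force()); print(p[2].round(4),f.round(1))
    if f[2]>6: break
bot.hold(.25)
p=np.array(bot.current_ee_pos()); bot.line_to(p+[0,0,.12],max_speed=.25)
bot.set_gripper(1.0)
bot.goto(W(-.03,0,.40),R); bot.hold(.1)
c=cam("wrist"); cv2.imwrite("pics/tray.png",c["pixels"]); np.savez("tray.npz",**c)
print(c["fx"],"cam at",-c["R"].T@c["t"],bot.current_ee_pos())
cx=np.array([.85,.52,0]); 
bot.goto([.468,-.303,.26],tool(-ez,cx)); bot.hold(.1)
c=cam("wrist"); cv2.imwrite("pics/comb.png",c["pixels"]); np.savez("comb.npz",**c)
print(bot.current_joints(),bot.current_clock())
E
```

```text
0.1103 [-1.7 -0.6  6.3]
309.51657534886175 cam at [0.56805816 0.20515782 0.56879104] [0.5620247  0.12518417 0.39872235]
[-7.90011951e-01  8.52082119e-02  1.58665445e+00  1.39660843e-04
  1.46907891e+00 -1.34012550e+00] 17.325
```

View pics/tray.png

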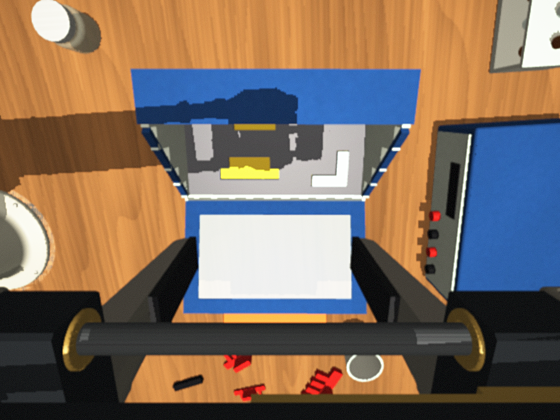

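View pics/comb.png

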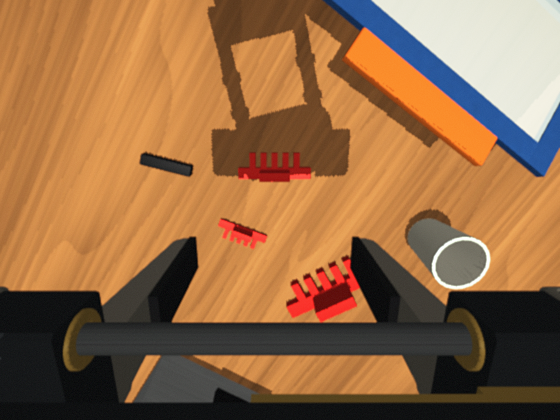

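The tray view shows the comb cut-out with its bar slot at about cols 220–280, rows 168–179, and the tooth recess above it at cols 230–270. The oblong is at (255,127) near the roof, and the bracket is at (335,170). The comb view shows the middle comb at (275,170), nearly aligned with the tool, teeth towards the top of the image. Next I'll read the pixel profiles.

```bash
python3 - <<'E'
from h import *
c=dict(np.load("comb.npz")); m=red(c)|mask(c,(0,150,30),(8,255,255)); m[:, :225]=0;m[:145]=0;m[190:]=0;m[:,330:]=0
for r in range(148,186):
    k=np.flatnonzero(m[r]); 
    if len(k): print(r,k.min(),k.max(),len(k),c["pixels"][r,[245,275,305],2])
b=[b for b in blobs(m,100)][0][2]; r=cv2.minAreaRect(np.argwhere(b)[:,::-1].astype(np.float32)); print(r)
c=dict(np.load("tray.npz"))
y=mask(c,(22,150,60),(35,255,255)); y[:140]=0;y[200:]=0;y[:,:200]=0;y[:,300:]=0
for r in range(150,184):
    k=np.flatnonzero(y[r])
    if len(k): print(r,k.min(),k.max(),len(k))
def cab(p): d=p-np.r_[O,0]; return np.array([d@ex,d@ey,p[2]]).round(4)
for z in(.024,.032): print([cab(plane(c,*p,z)).tolist() for p in((219.5,167.5),(280,167.5),(219.5,179),(280,179))])
print("tray rim", cab(plane(c,275,199,.032)), "roof front L/R", cab(plane(c,135,124,.188)),cab(plane(c,416,124,.188)), "hinge edge")
E
```

```text
152 250 299 26 [104 112 109]
153 249 299 35 [103 139 109]
154 249 299 35 [101 156 107]
155 249 299 35 [103 155 111]
156 249 299 35 [100 157 108]
157 249 299 35 [ 99 155 105]
158 249 299 35 [101 154 107]
159 249 299 35 [ 99 155 109]
160 249 299 35 [101 155 111]
161 249 299 35 [100 154 115]
162 249 299 35 [102 155 115]
163 249 299 35 [102 156 118]
164 249 299 35 [102 155 116]
165 249 299 35 [100 155 114]
166 249 300 36 [ 98 156 106]
167 238 310 73 [104 156 112]
168 238 310 73 [137 153 141]
169 238 310 73 [154 129 155]
170 238 310 73 [153 107 153]
171 238 310 73 [153  96 152]
172 238 310 73 [150 104 149]
173 238 310 73 [180 136 177]
174 238 310 73 [247 155 244]
175 238 310 73 [255 156 254]
176 238 310 73 [255 155 253]
177 238 310 73 [255 153 252]
178 238 310 73 [254 152 252]
179 244 292 38 [236 151 243]
180 260 289 30 [199 153 230]
181 260 289 30 [194 163 227]
((274.0, 166.5), (29.0, 72.0), 90.0)
157 230 268 37
158 229 269 41
159 229 269 41
160 229 269 41
161 229 269 41
162 229 269 41
163 229 269 41
164 229 269 41
165 229 269 41
166 229 269 41
167 229 269 41
168 222 276 52
169 221 278 58
170 221 277 57
171 221 277 57
172 221 277 57
173 221 277 57
174 221 277 57
175 221 277 57
176 221 277 57
177 221 277 57
178 221 277 57
[[-0.0408, 0.0956, 0.024], [-0.041, -0.0116, 0.024], [-0.0615, 0.0966, 0.024], [-0.0617, -0.0117, 0.024]]
[[-0.0395, 0.0941, 0.032], [-0.0396, -0.0115, 0.032], [-0.0599, 0.0952, 0.032], [-0.0601, -0.0115, 0.032]]
tray rim [-0.0966 -0.0027  0.032 ] roof front L/R [0.0386 0.1644 0.188 ] [ 0.038  -0.1702  0.188 ] hinge edge
```

```bash
cat > grasp.py <<'E'
from h import *
c=dict(np.load("comb.npz"))
bar=np.mean([plane(c,u,v,.010) for u in(237.5,310.5) for v in(166.5,178.7)],0)
fin=np.mean([plane(c,u,v,.038) for u in(259.5,289.5) for v in(168.8,181.6)],0)
w=plane(c,310.5,172,.010)-plane(c,237.5,172,.010); w2=plane(c,289.5,175,.038)-plane(c,259.5,175,.038)
print("bar",bar,"fin",fin,np.linalg.norm(w),np.linalg.norm(w2),np.degrees(np.arctan2(w[1],w[0])),"h",plane(c,270,166.5,.01)-plane(c,270,178.7,.01))
w/=np.linalg.norm(w); g=(bar[:2]+fin[:2])/2
if np.linalg.norm(bar[:2]-fin[:2])<.005:
    R=tool(-ez,w); bot.goto([*g,.10],R); bot.line_to([*g,.014],max_speed=.12)
    bot.set_gripper(0.0,20); print(bot.current_opening(),bot.current_grip_force())
    bot.line_to([*g,.20],max_speed=.25); print(bot.current_opening(),bot.current_grip_force(),bot.current_clock())
    bot.goto(W(-.052,.043,.25),tool(-ez,-ey)); bot.line_to(W(-.052,.043,.13)); bot.hold(.1)
    c=cam("wrist"); cv2.imwrite("pics/over.png",c["pixels"]); np.savez("over.npz",**c); print(bot.current_contact_force(),bot.current_clock())
E
python3 grasp.py
```

```text
bar [ 0.46902696 -0.2989646   0.01      ] fin [ 0.46862957 -0.29718243  0.038     ] 0.10024868457629363 0.03856165347800938 31.515327801701645 h [-0.00881325  0.01447709  0.        ]
0.4343788037779294 20.000031888484955
0.4340632104108941 19.999869167804718 20.6
[-0.3392624   0.29323963 -0.87676836] 23.2167
```

View pics/over.png

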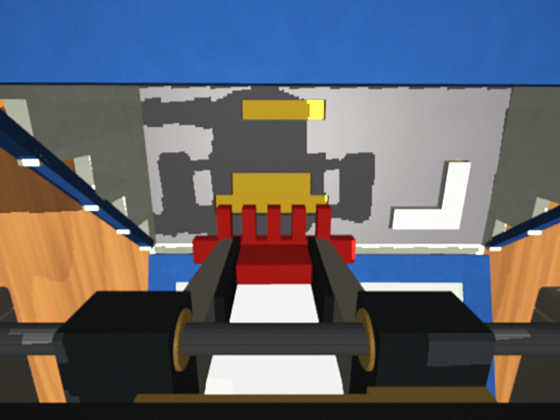

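The held comb's bar is at cols 193–355 with tooth tips at row 205. The cut-out behind it shows its recess at cols 232–310 with the far edge at row 173, and the slot edge at row 194, cols 217–327. Now to turn these into an offset.

```bash
cat > fit.py <<'E'
from h import *
c=dict(np.load("over.npz"))
y=mask(c,(20,150,60),(35,255,255)); y[:150]=0;y[230:]=0;y[:,:200]=0;y[:,350:]=0
for r in (171,172,173,174,180,190,191,192,193,194,195,196,197,200,203,206,209,212):
    k=np.flatnonzero(y[r]); print(r,(k.min(),k.max(),len(k)) if len(k) else None,end="; ")
print()
for u in(235,250,270,290,307,220,225,318,325): k=np.flatnonzero(y[:,u]); print(u,k.min() if len(k) else None,k.max() if len(k) else None,end="; ")
m=red(c)|mask(c,(0,150,30),(8,255,255)); m[:195]=0;m[290:]=0;m[:,:185]=0;m[:,365:]=0
print()
for r in (203,204,205,206,207,210,230,234,236,238,240,245,250,255,260,262,264): 
    k=np.flatnonzero(m[r]); print(r,(k.min(),k.max(),len(k)) if len(k) else None,end="; ")
print()
for u in(200,220,224,248,274,298,325,345): k=np.flatnonzero(m[:,u]); print(u,k.min(),k.max(),end="; ")
print(bot.current_ee_pos(),-c["R"].T@c["t"])
E
python3 fit.py
```

```text
171 None; 172 None; 173 (np.int64(233), np.int64(309), 77); 174 (np.int64(232), np.int64(310), 79); 180 (np.int64(232), np.int64(310), 79); 190 (np.int64(233), np.int64(309), 77); 191 (np.int64(233), np.int64(309), 77); 192 (np.int64(233), np.int64(309), 77); 193 (np.int64(233), np.int64(310), 78); 194 (np.int64(232), np.int64(310), 79); 195 (np.int64(216), np.int64(325), 108); 196 (np.int64(216), np.int64(326), 111); 197 (np.int64(216), np.int64(327), 112); 200 (np.int64(216), np.int64(327), 112); 203 (np.int64(216), np.int64(325), 110); 206 (np.int64(216), np.int64(315), 42); 209 (np.int64(232), np.int64(315), 39); 212 (np.int64(233), np.int64(314), 35); 
235 173 212; 250 173 203; 270 173 203; 290 173 212; 307 173 212; 220 195 203; 225 195 203; 318 195 203; 325 195 203; 
203 None; 204 (np.int64(327), np.int64(327), 1); 205 (np.int64(220), np.int64(328), 57); 206 (np.int64(219), np.int64(329), 62); 207 (np.int64(218), np.int64(330), 64); 210 (np.int64(216), np.int64(331), 70); 230 (np.int64(217), np.int64(329), 72); 234 (np.int64(218), np.int64(329), 70); 236 (np.int64(197), np.int64(351), 155); 238 (np.int64(195), np.int64(352), 132); 240 (np.int64(193), np.int64(354), 123); 245 (np.int64(193), np.int64(354), 114); 250 (np.int64(193), np.int64(354), 107); 255 (np.int64(194), np.int64(354), 101); 260 (np.int64(194), np.int64(353), 97); 262 (np.int64(195), np.int64(352), 92); 264 (np.int64(236), np.int64(312), 77); 
200 236 262; 220 205 240; 224 205 238; 248 205 283; 274 205 282; 298 205 282; 325 205 239; 345 236 262; [0.51879045 0.10680726 0.13125067] [0.52398322 0.18681273 0.30165772]
```

```bash
python3 - <<'E'
from h import *
c=dict(np.load("over.npz")); T=np.array([0.51879045,0.10680726,0])
def q(u,v,z): d=plane(c,u,v,z)-T; return np.round([d@ex*1e3,d@ey*1e3],1)
print("recess far edge",q(232,172.6,.032),q(310.8,172.6,.032)," slot edge",q(216,194.6,.032),q(327.8,194.6,.032),"front",q(271,212.5,.024),q(271,212.5,.032))
print("slot ends z24",q(215.8,200,.024),q(327.8,200,.024),"z32",q(215.8,200,.032),q(327.8,200,.032))
print("comb tips",q(271,204.6,.1173),q(271,204.6,.1273),"bar face",q(271,235.6,.1173),q(271,235.6,.1273),"bar rear",q(271,262.6,.1273),"ends",q(192.7,245,.1273),q(354.8,245,.1273))
E
```

```text
recess far edge [31.3 35.2] [ 31.2 -34.2]  slot edge [11.3 50.3] [ 11.2 -50.2] front [-8.1  1. ] [-5.6  0.9]
slot ends z24 [ 4.1 52.3] [  4.  -51.9] z32 [ 6.3 50.7] [  6.2 -50.4]
comb tips [26.7  0.4] [29.6  0.4] bar face [6.1 0.5] [10.1  0.4] bar rear [-7.9  0.5] ends [ 4.  48.1] [  3.9 -50.7]
```

```bash
python3 - <<'E'
from h import *
p=np.array(bot.current_ee_pos())+.0024*ex+.0017*ey
bot.line_to([p[0],p[1],.052],tool(-ez,-ey),max_speed=.1); bot.hold(.1)
print(bot.current_contact_force(),bot.current_ee_pos(),bot.current_grip_force())
c=cam("wrist"); np.savez("low.npz",**c)
cv2.imwrite("pics/low.png",cv2.resize(c["pixels"][150:300,160:380],None,fx=3.6,fy=3.6,interpolation=cv2.INTER_CUBIC))
E
```

```text
[-0.21429733 -0.19979561 -1.01320634] [0.51807422 0.1092783  0.05292853] 19.999877214431763
```

View pics/low.png

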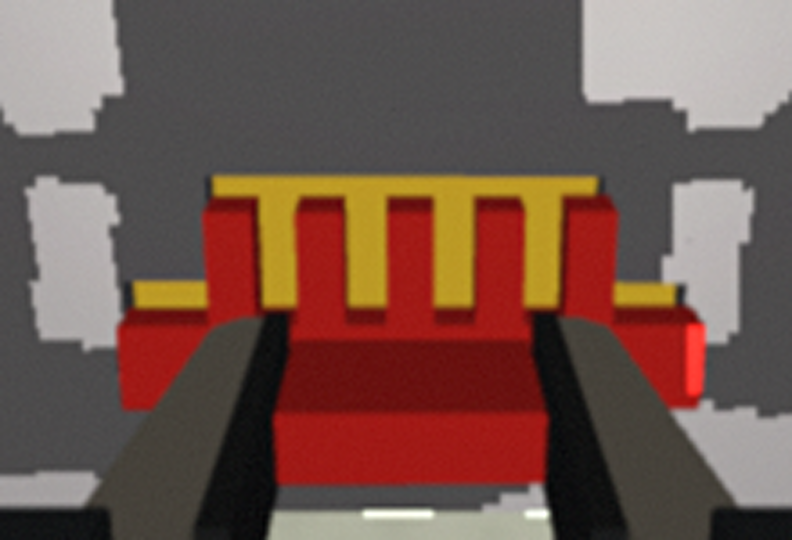

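The comb hovers just above its cut-out. In the crop, the tooth tips' lower edge is at row 197 against the recess edge at row 176, bar ends at cols 118–705, and slot ends at cols 131–682. Computing the remaining offset.

```bash
python3 - <<'E'
from h import *
c=dict(np.load("low.npz")); T=np.array(bot.current_ee_pos()); zu=T[2]-.014; T[2]=0
def q(u,v,z): 
    d=plane(c,u/3.6+160-.36,v/3.6+150-.36,z)-T; return np.round([d@ex*1e3,d@ey*1e3],1)
print("recess",q(210,176,.032),q(600,176,.032),"slot",q(131,283,.032),q(682,283,.032))
print("tips bot",q(208,198,zu),q(613,198,zu),"top6",q(205,211,zu+.006),q(616,211,zu+.006),q(205,211,zu+.010),q(616,211,zu+.010))
print("bar bot",q(124,309,zu),q(698,309,zu),"top",q(119,324,zu+.01),q(704,324,zu+.01),"rear",q(122,409,zu+.01),q(700,408,zu+.01))
print("fin top",q(274,413,zu+.038),q(547,413,zu+.038),q(274,485,zu+.038),q(547,485,zu+.038))
E
```

```text
recess [28.8 34.4] [ 28.7 -34.9] slot [ 8.5 49.9] [  8.4 -50.8]
tips bot [26.7 33.7] [ 26.6 -36.1] top6 [26.2 33.2] [ 26.1 -35.5] [27.4 32.4] [ 27.3 -34.8]
bar bot [ 6.2 49.6] [  6.1 -52.2] top [ 7.5 47.9] [  7.4 -50.6] rear [-8.3 48.6] [ -8.2 -51.1]
fin top [ 5.3 18.7] [  5.2 -20.9] [-6.5 19.1] [ -6.5 -21.3]
```

```bash
cat > put.py <<'E'
from h import *
R=tool(-ez,-ey); f0=np.array(bot.current_contact_force())
p=np.array(bot.current_ee_pos())+.0004*ex+.0009*ey
bot.line_to([p[0],p[1],.0515],R,max_speed=.03)
for z in np.arange(.049,.0365,-.0015):
    bot.line_to([p[0],p[1],z],R,max_speed=.04); f=np.array(bot.current_contact_force())-f0
    print(round(z,4),np.array(bot.current_ee_pos())[2].round(4),f.round(1))
    if f[2]>4: break
c=cam("wrist"); np.savez("in.npz",**c)
cv2.imwrite("pics/in.png",cv2.resize(c["pixels"][150:300,160:380],None,fx=3.6,fy=3.6,interpolation=cv2.INTER_CUBIC)); print(bot.current_clock())
E
python3 put.py
```

```text
0.049 0.0487 [ 0.5 -0.  -1.4]
0.0475 0.0473 [-0.2 -0.1 -0.2]
0.046 0.0459 [ 0.5 -0.4  0.3]
0.0445 0.0444 [ 0.4  0.8 -0.1]
0.043 0.0429 [0.1 0.8 0.5]
0.0415 0.0414 [ 0.7  0.1 -0.8]
0.04 0.0399 [ 0.4 -0.4 -0.4]
0.0385 0.0384 [-0.1  0.2  0.2]
0.037 0.0379 [-3.1  1.1  7. ]
26.85
```

Contact came exactly at the expected floor height, so I'll release, lift, and check.

```bash
python3 - <<'E'
from h import *
bot.set_gripper(.6); p=np.array(bot.current_ee_pos()); bot.line_to([p[0],p[1],.13],max_speed=.12); bot.hold(.1)
c=cam("wrist"); np.savez("rel.npz",**c)
cv2.imwrite("pics/rel.png",cv2.resize(c["pixels"][150:300,160:380],None,fx=3.6,fy=3.6,interpolation=cv2.INTER_CUBIC)); print(bot.current_clock())
E
```

```text
28.35
```

View pics/rel.png

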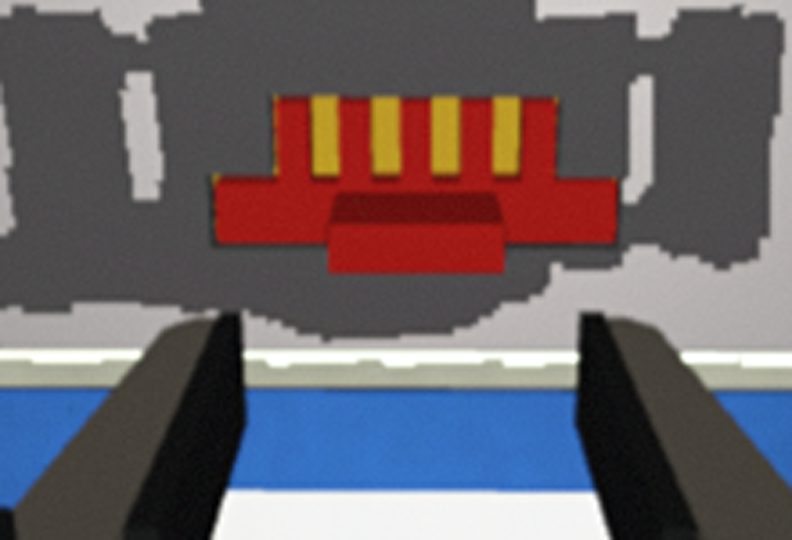

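The comb is seated flat in its cut-out, filling it edge to edge. Now to shut the door from under the lip.

```bash
cat > close.py <<'E'
from h import *
P=np.radians(22); a=np.cos(P)*ex-np.sin(P)*ez; R=tool(a,-ey); off=.04*ey
ths=np.r_[1.92:.15:-.1]
s=push(1.92,P,c=.010)+off; pre=s-.09*a
print("s",s.round(3),"pre",pre.round(3)); assert all(bot.inverse_kinematics(x,R) is not None for x in [pre+[0,0,.2],pre,s]+[push(t,P)+off for t in ths])
p=np.array(bot.current_ee_pos()); bot.line_to([p[0],p[1],.36],max_speed=.3); bot.set_gripper(0.0,20)
bot.goto(pre+[0,0,.2],R); bot.line_to(pre,max_speed=.25); bot.hold(.1); f0=np.array(bot.current_contact_force())
bot.line_to(s,max_speed=.12); f=np.array(bot.current_contact_force())-f0; print("under",f.round(1))
assert np.linalg.norm(f)<6
for th in ths:
    bot.line_to(push(th,P)+off,max_speed=.12); f=np.array(bot.current_contact_force())-f0
    print(round(th,2),f.round(1))
    if np.linalg.norm(f)>15: print("stop");break
print(bot.current_clock())
c=cam("scene");cv2.imwrite("pics/cl.png",c["pixels"])
E
python3 close.py
```

```text
s [ 0.506 -0.153  0.08 ] pre [ 0.501 -0.237  0.113]
under [-0.3  0.3 -0.5]
1.92 [-0.5  0.9 -0.1]
1.82 [-0.6  0.6 -1. ]
1.72 [-0.6  0.6  0.4]
1.62 [ 0.   0.3 -0.7]
1.52 [-0.6  0.1 -0.8]
1.42 [0.3 0.4 0.1]
1.32 [ 0.3 -0.9 -0.5]
1.22 [0.5 1.6 0.2]
1.12 [-0.2  0.4 -0.3]
1.02 [-0.1 -0.   1.1]
0.92 [-0.5  0.4 -0.2]
0.82 [-0.  -0.3 -0.6]
0.72 [-1.2  0.4  0.3]
0.62 [-0.5  0.2 -0.3]
0.52 [-0.4  0.5 -0.4]
0.42 [-0.5 -0.3 -0.1]
0.32 [-0.9  0.1 -0.4]
0.22 [ 0.1  0.3 -0.2]
39.4083
```

```bash
python3 - <<'E'
from h import *
P=np.radians(22); a=np.cos(P)*ex-np.sin(P)*ez; R=tool(a,-ey); off=.04*ey
n=0
for th in np.r_[.14,.08,.04,.02:-.06:-.01]:
    bot.line_to(push(th,P)+off,R,max_speed=.05); f=np.array(bot.current_contact_force()); print(round(th,3),f.round(1))
    n+= -f@a>6
    if n>=2 or -f@a>14: break
bot.hold(.2); print(bot.current_clock(),bot.current_ee_pos())
E
```

```text
0.14 [-0.2  1.2  0. ]
0.08 [0.4 0.  0.3]
0.04 [-0.5  1.1  0.4]
0.02 [ 0.2 -0.4 -0.3]
0.01 [-0.6 -0.4 -0.1]
0.0 [ 0.3 -1.   0.2]
-0.01 [-0.9  0.2  0.2]
-0.02 [-3.1 -8.8  5.4]
-0.03 [ -9.6 -20.5  12.1]
42.35 [0.52593323 0.18953306 0.20610466]
```

The door met its stop. I'll back off and verify.

```bash
python3 - <<'E'
from h import *
P=np.radians(22); a=np.cos(P)*ex-np.sin(P)*ez
p=np.array(bot.current_ee_pos()); bot.line_to(p-.12*a,max_speed=.15); p=np.array(bot.current_ee_pos()); bot.line_to(p+[0,-.04,.12],max_speed=.25)
q=bot.current_joints(); q=list(q); q[0]-=.6; bot.set_joints(q); bot.hold(.3)
S=cam("scene");T=cam("top")
for c in(S,T):
    for A,ce,m in blobs(mask(c,(6,180,90),(20,255,255)),250):
        if A<1500 and 230<ce[0]<360 and 140<ce[1]<230: print(A,ce.round(1),cv2.boxPoints(cv2.minAreaRect(np.argwhere(m)[:,::-1].astype(np.float32))).round(1).tolist())
k=cv2.resize(S["pixels"][130:290,235:410],None,fx=2.8,fy=2.8,interpolation=3); k2=cv2.resize(T["pixels"][120:260,205:290],None,fx=3.4,fy=3.4,interpolation=3)
w=np.zeros((480,800,3),np.uint8); w[:k.shape[0],:k.shape[1]]=k; w[:k2.shape[0],500:500+k2.shape[1]]=k2
cv2.imwrite("pics/final.png",w); print(bot.current_clock(),bot.current_ee_pos(),bot.current_contact_force())
E
```

```text
766 [329.1 171.3] [[298.29998779296875, 167.5], [302.6000061035156, 155.39999389648438], [359.3999938964844, 175.10000610351562], [355.20001220703125, 187.3000030517578]]
537 [234.7 183.9] [[227.8000030517578, 212.5], [232.3000030517578, 153.89999389648438], [241.60000610351562, 154.60000610351562], [237.10000610351562, 213.1999969482422]]
652 [299.4 218.2] [[278.0, 183.3000030517578], [315.1000061035156, 179.8000030517578], [321.0, 243.0], [283.8999938964844, 246.5]]
45.5333 [ 0.45091284 -0.25955603  0.36918322] [-0.71104466  0.63766705 -0.24726623]
```

View pics/final.png

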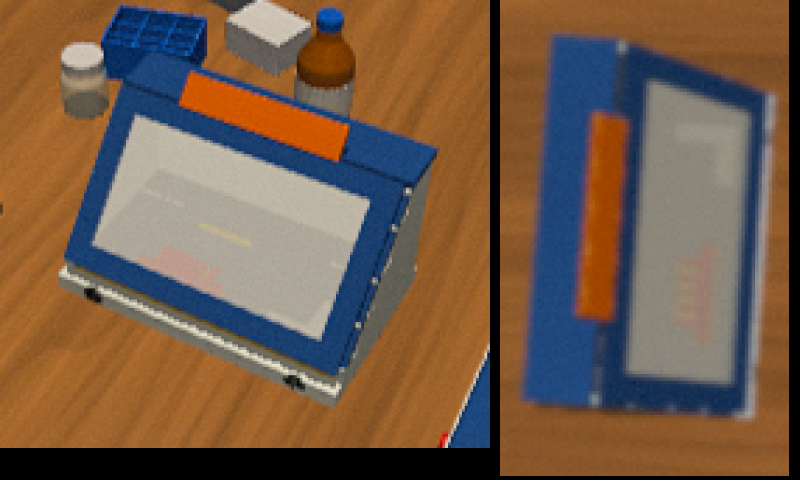

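The door is shut against the frame, with the orange lip lying over the roof strip. The comb shows through the window in its cut-out, and the arm is clear, so I'm handing in.

```bash
python3 -c "
from workcell import bot
print(bot.job_done())"
```

```text
the job is handed in; nothing more can be done
None
```

I pulled the door down to its stop, laid the comb in its cut-out and let go, shut the door against its stop and handed the job in at about 46 s; the hand-in returned no verdict.

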